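# Set the focus unit by clicks and lock it

### The job

Set the focus on the low instrument: turn its black knob anticlockwise back to its end stop, then clockwise exactly four clicks from the stop, never past the fourth. Feel for the stop and the clicks and turn gently, because the unit only stands on rubber feet and must not be shoved or twisted on the bench. Then let go of the knob, press the grey lock button right down and let it come up again, leaving the things round about where they are.

Things in the scene. Friction and masses are not known exactly. Their poses are not given: they have to be found in the camera images.
- focus_unit: Low white instrument housing with an aluminium top plate, 116 x 206 mm, loose on four rubber feet, about 1.1 kg; flat top 46 mm above the worktop. Origin: centre of its underside; x towards its back, y to its left, z up. Knob at the centre of its top, small lens carriage at y = +75 mm (top 74 mm above the worktop), lock button at y = -78 mm. Slides if twisted with more than about 0.4 N m.
- knob_centre (a point): Point on the knob's vertical axis, fixed to the housing, 77 mm above the worktop: where to grip. Round black ribbed knob, 42 mm diameter, from 56 to 94 mm above the worktop, angle not marked. Clockwise from above counts up; anticlockwise leads to the end stop, 1 to 3 clicks away at the start. One click per 24 deg of the spindle; the click holds when released. Grip with 15 to 30 N.
- knob_top (a point): Centre of the knob's top face, 94 mm above the worktop, fixed to the housing. Feel: the knob drives its spindle through a springy coupling, about 0.5 N m per rad, so it runs ahead of the spindle by half a radian before a click: the moment climbs to some 0.25 N m, then drops by more than half as the spindle snaps one click on. At the end stop it climbs on past 0.33 N m without a click. Let go, the knob springs back.
- housing_corner (a point): Front left corner of the housing's top, at x = -55, y = +100, z = 45 mm of the focus unit; shows whether the unit has been shifted or twisted.
- carriage (a joint): Travel in m of the small lens carriage that the spindle drives: 0 at the end stop, +0.00005 (0.05 mm) a click, so 0.0002 after four clicks; far finer than the measuring noise of one reading.
- lock_top (a point): Centre of the top of the lock button: a round grey push button of 24 mm diameter in a steel housing ring on the instrument's top, pressed straight down.
- lock (a joint): Travel of the lock button in m: 0 up, 0.006 right down (about 5 N); it springs back.
- bottle: White plastic reagent bottle, 44 mm diameter, 82 mm tall, left of the unit; origin at the centre of its underside; a bystander.
- timer: White lab timer, 76 x 76 x 18 mm, right of the unit; origin at the centre of its underside; a bystander.
- tweezers: Steel forceps, 130 x 22 x 12 mm, lying in front of the unit; origin at the centre of their underside; a bystander.

How it is judged:
On the way, in this order (a step that is already met when the one before it is completed fails the run):
1. the knob is turned back to its end stop (value of joint carriage below 1.25e-05 m), for 0.1 s.
2. the knob stands at the fourth click, released (value of joint carriage between 0.000184 and 0.000216 m and contact force between the fingers and focus_unit below 0.1 N), for 0.3 s.
3. the lock button is pressed right down (value of joint carriage between 0.000184 and 0.000216 m and value of joint lock above 0.0045 m), for 0.05 s.
At the end, for the whole second after the job is handed in: The carriage stands at the fourth click from the end stop (0.184 to 0.216 mm), the lock button is up again (under 1 mm), and the unit rests within 12 mm of where it stood (value of joint carriage between 0.000184 and 0.000216 m and value of joint lock below 0.001 m and distance of each of housing_corner, focus_unit from where it was at the start of the episode below 0.012 m and linear speed of focus_unit below 0.01 m/s); the robot touches nothing.
It fails at once if the knob is turned past the fourth click (value of joint carriage above 0.000228 m).
It fails at once if the unit is shoved or twisted by 12 mm or more (distance of any of housing_corner, focus_unit from where it was at the start of the episode above 0.012 m).
It fails at once if a bystander is pushed by more than 20 mm (distance of any of bottle, timer, tweezers from where it was at the start of the episode above 0.02 m).
It fails at once if a force of more than 70 N between the fingers and the unit (contact force between the fingers and focus_unit above 70 N).
It also fails if it takes over 67 s, if anything falls off the work surface, if the arm or the gripper's body presses on something with over 40 N, if the wrist force passes 120 N, or if a joint passes its speed limit or range.

### The arm

A 7-joint arm with a two-finger parallel gripper is mounted at the origin on a cart in front of the work surface, level with it; the furniture and walls round the work are solid. World frame = base frame: x ahead of the robot, y to its left, z up, the work surface at z = 0. Lengths are in m, angles in rad, forces in N, time in s.
With the tool pointing down it reaches from about 0.375 to 0.925 m from the base axis. Payload 3.1 kg.
Tool frame: the origin (TCP) lies at the very end of the fingers, on their centre line; the grasp point (between the pads) lies r.grip_point_offset behind it (r.grip_point_offset is the distance from the TCP to the grasp point, in m); z points along the fingers, y is the direction in which the jaws open and shut (so a half turn about z gives the same grasp; the last joint's range is limited). The gripper opens to 85 mm and grips with 20 to 120 N. Pads are 22 mm wide; open, the fingers measure 114 mm over their backs; the gripper's body (76 mm by 85 mm) begins 54 mm behind the grasp point. The pads swing forward as they close: fully open they stand 13 mm farther back than shut.
Start: joints at [-1.393, 0.383, 0.044, 1.598, -0.018, 1.161, -0.05], TCP at [0.177, 0.625, 0.231] pointing down, gripper open.
Joint ranges: [-2.61, 2.61], [-0.41, 2.15], [-1.48, 1.57], [0, 2.5], [-1.57, 4.71], [0.05, 1.97], [-2.85, 2.85]. Speed limits (rad/s): [2.79, 2.79, 3.14, 3.14, 3.14, 3.14, 3.14].

### API

Orientations are given as a 3x3 rotation matrix whose columns are the frame's x, y, z axes.
In Python, from cell import monitor, viewer, ticket, models, r gives the robot as it stands.
- The arm moves only by the shell command python3 -m crank 'ROWS' [OPENING]. ROWS is JSON, a list of rows, each an object with "offset": the shift along the tool's x, y, z in m, a list of three; "roll": the turn about the tool's z in degrees. A call has exactly 5 rows; each row is the pose to reach, as a shift and turn from the pose commanded when the call began, along the tool's axes at that moment; what a row does not reach only later rows make up. A row lasts 1/10 s, in which the tool goes at most 50 mm and 8.59 degrees, less where a joint would pass 70% of its speed; a pose out of reach is approached as far as the arm can. A call with a gripper value outside its range is refused whole. OPENING is the closure, from -1 (fully open) to 1 (shut), set as the call begins (- or left out, the last holds). The fingers move at their own pace and stop on an object; the grip force is fixed at half the most. Time passes only in rows, so rows that repeat a pose let the fingers close, or fill a call up. It gives the time, the measured TCP pose, the force and the opening at its end, in the units of the state.
- monitor.state(): the state, without advancing time (a new reading comes with each control period).
- viewer.camera(name): name is "side" or "top" or "wrist"; returns the picture (480x640x3 uint8, red, green, blue); there is no depth.
- viewer.camera_info(name): a dict with "fovy" (degrees; the focal length in pixels is half the picture's height over the tangent of half this angle, whatever the lens; pixels are square), "cx", "cy" (the principal point, pixels), "origin" and "rotation" of the camera in the world. Camera axes: x right, y up, looking along -z (the intrinsics and any distortion apply to the point x, -y, -z); pixel columns grow to the right and rows downward; lengths in m; the calibration is good to about 2 mm. A picture is of the moment at which its call begins: read the wrist's pose just before it. camera_info takes no time and is no camera call; for the wrist camera it gives the pose at the moment of the call.
- ticket.close_job(): hands the job in, once; it reports no verdict.
Trained networks look in the newest picture that a camera, given by its name, has taken for a name from the list of things; names that differ only in an ending like _2 or _b are one class to them, and where a whole thing is asked for, a point or a joint stands for the part that bears it (a point fixed in the world has none). Each returns a list of dicts, best first, with "p" (0 to 1); they miss things now and then, are a little off and sometimes report something else, mostly with a low value. They report only what shows in the picture. A call takes as long as a camera call.
- models.trace(camera, name): "region" (480x640 bool, what is visible of it) and "extent" ([left, top, right, bottom] in pixels, round what is visible of it).
The state is a dict: "clock": time; "joints": joint angles; "qvel": joint speeds; "effort": joint torques, N m; "ee_pos": TCP position; "eef_rot": TCP orientation; "ft_force": force on the tool from outside, world axes, zero at the start; "ft_torque": the same for the moment, N m; "opening": finger opening in m.
Only numpy, scipy, OpenCV 4.12 (cv2) and the standard library are available. Lean on these libraries where they do the work, as an engineer would, in place of code of your own. Each camera call takes 0.05 s, during which the arm holds its last target.

## Working session

There is one attempt and no reset: what is moved stays moved. The work goes in short steps, Python scripts to look and compute and a shell command to move; the robot and the scene stay as the last step left them, time stands still between calls to the robot, and variables do not carry over. Pictures are saved under pics/ and viewed, and the job is handed in when it is done.

```bash
ls; mkdir -p pics
python3 - <<'E'
from cell import monitor, viewer, r
import cv2
print(r.grip_point_offset)
s=monitor.state()
for k,v in s.items(): print(k,v)
for n in ("side","top","wrist"):
    i=viewer.camera_info(n); print(n,i)
    im=viewer.camera(n); cv2.imwrite(f"pics/{n}0.png",im[:,:,::-1])
E
```

```text
pics
0.0187
clock 0.0
joints [-1.39273943  0.38385292  0.04382019  1.59960919 -0.01792443  1.1611994
 -0.04985052]
qvel [-7.10402849e-05 -1.31888275e-03  1.43334391e-03  1.68167166e-03
  6.11459931e-04 -9.12043218e-05 -4.63985756e-04]
effort [-2.40644931e-05 -4.33465540e+01  1.02465760e+00 -2.49508774e+01
  1.06134531e-02  1.11519668e-02 -1.87298944e-06]
ee_pos [0.17677115 0.62450143 0.22985905]
eef_rot [[-9.62228048e-01  2.72244017e-01 -6.15507796e-04]
 [ 2.72244688e-01  9.62224529e-01 -2.60492785e-03]
 [-1.16919323e-04 -2.67410337e-03 -9.99996418e-01]]
ft_force [-0.21798853 -0.11563573 -0.34083365]
ft_torque [ 0.00260829 -0.04211703  0.02760149]
opening 0.08536321680374115
side {'fovy': 50.55537647638931, 'cx': 321.34548505799836, 'cy': 239.70541419343007, 'origin': array([ 0.19758592, -0.78801297,  0.47786563]), 'rotation': array([[ 0.90636509,  0.19478897, -0.37491276],
       [-0.42195294,  0.3723874 , -0.82660954],
       [-0.02140163,  0.90740558,  0.41971072]])}
top {'fovy': 51.43438800023081, 'cx': 317.233757592087, 'cy': 237.53677029916088, 'origin': array([0.34899533, 0.00344136, 1.09035494]), 'rotation': array([[-6.44812109e-03,  9.80957317e-01, -1.94116366e-01],
       [-9.99977695e-01, -6.66342769e-03, -4.56225711e-04],
       [-1.74101832e-03,  1.94109095e-01,  9.80978404e-01]])}
wrist {'fovy': 58.49552580622296, 'cx': 316.7176691249504, 'cy': 242.6200426417007, 'origin': array([0.10862013, 0.64517621, 0.37200475]), 'rotation': array([[ 0.27138303, -0.92446054, -0.26781328],
       [ 0.96246974,  0.26014432,  0.07731057],
       [-0.00180047, -0.27874296,  0.96036406]])}
```

View pics/top0.png

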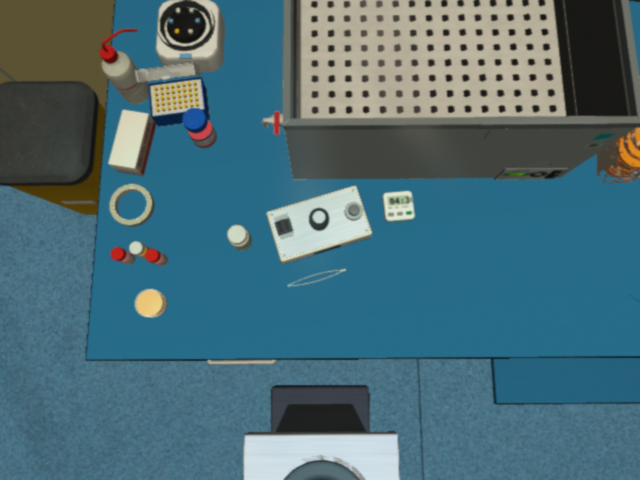

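View pics/side0.png

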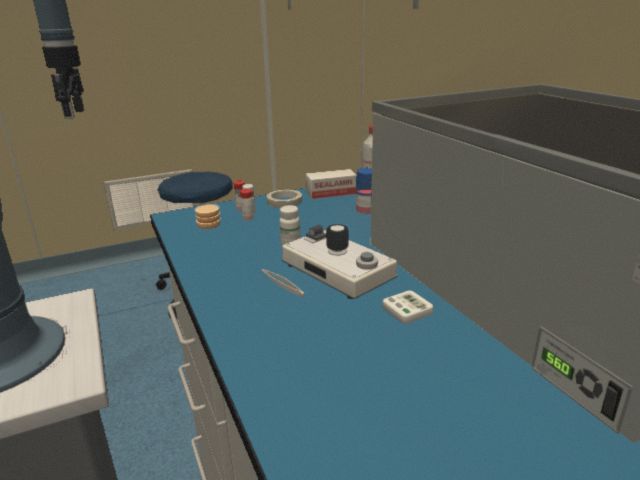

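```bash
cat > h.py <<'E'
import numpy as np
from cell import monitor, viewer, ticket, models, r
def ray(cam,u,v):
    i=viewer.camera_info(cam); f=240/np.tan(np.radians(i['fovy'])/2)
    d=np.array([(u-i['cx'])/f,-(v-i['cy'])/f,-1]); return i['origin'],i['rotation']@d
def at(cam,u,v,z):
    o,d=ray(cam,u,v); return o+d*(z-o[2])/d[2]
def proj(cam,P):
    i=viewer.camera_info(cam); f=240/np.tan(np.radians(i['fovy'])/2)
    p=i['rotation'].T@(np.asarray(P)-i['origin']); return i['cx']+f*p[0]/-p[2], i['cy']-f*p[1]/-p[2]
E
python3 - <<'E'
from h import *
viewer.camera("top"); 
for n in ("focus_unit","knob_centre","knob_top","lock_top","bottle","timer","tweezers","carriage"):
    for q in models.trace("top",n)[:2]:
        m=q['region']; v,u=np.nonzero(m); print(n,round(q['p'],2),q['extent'],u.mean(),v.mean(),m.sum())
E
```

```text
focus_unit 0.8 [269.1, 188.5, 370.3, 261.8] 319.0011531808572 224.37228522006535 5203
knob_centre 0.82 [267.9, 188.9, 372.6, 265.6] 318.5784579620302 224.34192173576133 5162
knob_centre 0.63 [273.7, 216.0, 291.1, 234.8] 283.4561403508772 226.21491228070175 228
knob_top 0.68 [347.8, 203.8, 360.5, 215.5] 353.5217391304348 209.66086956521738 115
knob_top 0.55 [266.9, 185.5, 374.0, 263.5] 318.8989662570704 224.2804759118393 5127
lock_top 0.59 [346.4, 201.2, 359.4, 214.8] 353.90384615384613 209.5 104
bottle 0.96 [226.0, 226.1, 253.8, 248.3] 239.52676659528908 237.34475374732335 467
bottle 0.24 [342.1, 269.1, 347.4, 269.8] 342.55555555555554 270.1111111111111 9
carriage 0.5 [274.4, 218.0, 292.7, 233.7] 283.5270935960591 226.4384236453202 203
carriage 0.44 [267.1, 187.4, 374.4, 266.6] 319.1676136363636 224.3558712121212 5280
```

Run:
```python
from h import *
import cv2
im=viewer.camera("top"); c=im[175:295,220:420,::-1]
cv2.imwrite("pics/topz.png",cv2.resize(c,None,fx=4,fy=4,interpolation=cv2.INTER_CUBIC))
im=viewer.camera("side"); c=im[200:330,250:440,::-1]
cv2.imwrite("pics/sidez.png",cv2.resize(c,None,fx=4,fy=4,interpolation=cv2.INTER_CUBIC))
q=models.trace("side","focus_unit")[0];print(q['p'],q['extent'])
```

```text
0.65 [281.2, 224.9, 399.5, 303.1]
```

View pics/topz.png

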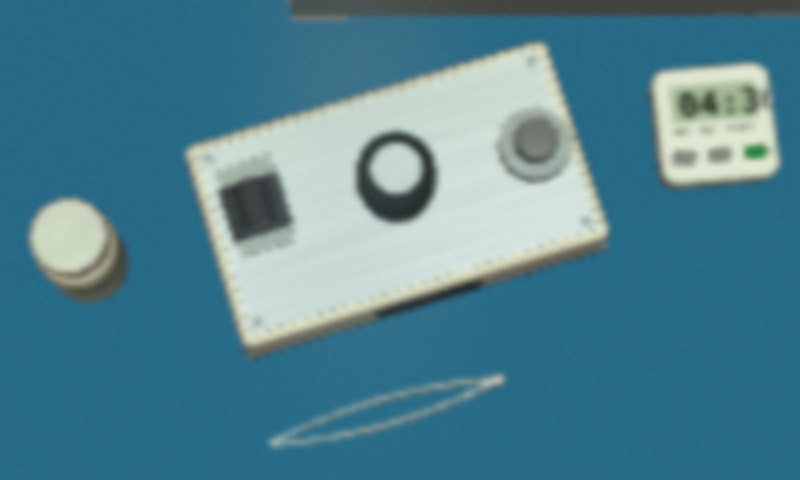

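View pics/sidez.png

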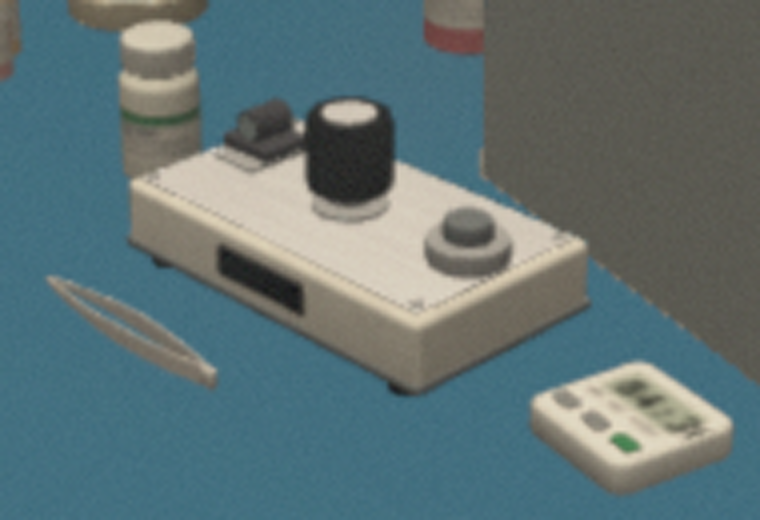

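Run:
```python
from h import *
T=lambda u,v,z:at("top",220+u/4-.4,175+v/4-.4,z)
bl,br,fr,fl=[T(u,v,.046) for u,v in ((188,150),(543,42),(608,234),(247,345))]
print(bl,br,fr,fl); c=(bl+br+fr+fl)/4
print("ctr",c, np.linalg.norm(bl-br),np.linalg.norm(fr-fl),np.linalg.norm(bl-fl),np.linalg.norm(br-fr))
y=(bl-br)+(fl-fr); x=(bl-fl)+(br-fr)
print("yaw y",np.degrees(np.arctan2(-y[0],y[1])),"x",np.degrees(np.arctan2(x[1],x[0])))
print("knob top",T(396,168,.094)); print("knobside",at("side",250+350/4-.4,200+112/4-.4,.094))
def tri(a,b):
    (o1,d1),(o2,d2)=a,b
    t=np.linalg.lstsq(np.c_[d1,-d2],o2-o1,rcond=None)[0]; p,q=o1+t[0]*d1,o2+t[1]*d2
    return (p+q)/2,np.linalg.norm(p-q)
print(tri(ray("top",220+396/4-.4,175+168/4-.4),ray("side",250+350/4-.4,200+112/4-.4)))
print("lock",tri(ray("top",220+538/4-.4,175+140/4-.4),ray("side",250+468/4-.4,200+220/4-.4)))
```

```text
[0.6123681  0.11286518 0.046     ] [ 0.67169965 -0.07997761  0.046     ] [ 0.56454026 -0.11246729  0.046     ] [0.50585531 0.08022094 0.046     ]
ctr [5.88615828e-01 1.60305169e-04 4.60000000e-02] 0.20176366661102837 0.20142660732284776 0.11140296140951002 0.11197639842954504
yaw y 17.020090232290663 x 16.95285199451069
knob top [0.59000129 0.00081382 0.094     ]
knobside [0.59000669 0.00366618 0.094     ]
(array([0.5892081 , 0.00098624, 0.09532605]), np.float64(0.000978360162252112))
lock (array([ 0.61080741, -0.07432175,  0.06679377]), np.float64(0.001025957924015309))
```

```bash
cat >> h.py <<'E'
def plan(target,az=None):
    s=monitor.state(); R=s['eef_rot']; d=np.asarray(target)-s['ee_pos']
    a=np.degrees(np.arctan2(R[1,0],R[0,0]))%360
    print("clock",s['clock'],"pos",s['ee_pos'].round(4),"az",round(a,2),"offset",(R.T@d).round(4), "tilt",R[:2,2].round(4),"roll",None if az is None else round(a-az,2))
E
python3 - <<'E'
from h import *
print("wall",at("top",300,178,0)); print(monitor.state()['clock'])
plan([.5895,.001,.18],130)
E
```

```text
wall [0.70368271 0.04242801 0.        ]
0.75
clock 0.75 pos [0.177  0.6255 0.2313] az 164.2 offset [-0.5669 -0.4886  0.0513] tilt [-0.      0.0001] roll 34.2
```

```bash
python3 -m crank '[{"offset":[-0.0378,-0.0326,0],"roll":7},{"offset":[-0.0756,-0.0652,0],"roll":14},{"offset":[-0.1134,-0.0978,0],"roll":20},{"offset":[-0.1512,-0.1304,0],"roll":27},{"offset":[-0.189,-0.163,0],"roll":34}]' -0.3
python3 - <<'E'
from h import *
plan([.5895,.001,.18],130)
print(monitor.state()['joints'].round(3))
E
```

```text
clock: 1.25
ee_pos: [0.3154, 0.4155, 0.2316]
eef_rot: [[-0.642, 0.767, 0.0], [0.767, 0.642, 0.001], [0.0, 0.001, -1.0]]
ft_force: [0.8, 0.4, -0.5]
opening: 0.0556
clock 1.25 pos [0.3154 0.4155 0.2316] az 129.92 offset [-0.4938 -0.0558  0.0513] tilt [0.0003 0.0009] roll -0.08
[-1.213  0.138  0.231  1.914 -0.036  1.093 -0.271]
```

```bash
python3 -m crank '[{"offset":[-0.0494,-0.0056,0],"roll":0},{"offset":[-0.0988,-0.0112,0],"roll":0},{"offset":[-0.148,-0.0168,0],"roll":0},{"offset":[-0.197,-0.0224,0],"roll":0},{"offset":[-0.247,-0.028,0.005],"roll":0}]' -0.3;  python3 - <<'E'
from h import *
plan([.5895,.001,.18],130)
print(monitor.state()['joints'].round(3))
E
```

```text
clock: 1.75
ee_pos: [0.4536, 0.2096, 0.2274]
eef_rot: [[-0.646, 0.764, 0.002], [0.764, 0.646, 0.002], [0.0, 0.003, -1.0]]
ft_force: [0.3, 1.5, 0.2]
opening: 0.0556
clock 1.75 pos [0.4536 0.2096 0.2274] az 130.22 offset [-0.247  -0.0311  0.0473] tilt [0.0022 0.0022] roll 0.22
[-0.928  0.096  0.44   1.977 -0.047  1.076  0.234]
```

```bash
python3 -m crank '[{"offset":[-0.0494,-0.0056,0],"roll":0},{"offset":[-0.0988,-0.0112,0],"roll":0},{"offset":[-0.148,-0.0168,0.02],"roll":0},{"offset":[-0.197,-0.0244,0.04],"roll":0},{"offset":[-0.247,-0.0308,0.048],"roll":0}]' -0.3; python3 -m crank '[{"offset":[0,0,0],"roll":0},{"offset":[0,0,0],"roll":0},{"offset":[0,0,0],"roll":0},{"offset":[0,0,0],"roll":0},{"offset":[0,0,0],"roll":0}]' -0.3;  python3 - <<'E'
from h import *
import cv2
plan([.5895,.001,.18],130)
s=monitor.state()
print(s['joints'].round(3),s['ft_force'],s['ft_torque'])
print(proj("wrist",[.5895,.001,.094]))
im=viewer.camera("wrist"); cv2.imwrite("pics/w1.png",im[:,:,::-1])
E
```

```text
clock: 2.25
ee_pos: [0.5837, 0.0079, 0.1783]
eef_rot: [[-0.646, 0.763, -0.002], [0.763, 0.646, 0.001], [0.002, -0.001, -1.0]]
ft_force: [1.0, 1.1, 0.5]
opening: 0.0557
clock: 2.75
ee_pos: [0.5838, 0.0109, 0.1801]
eef_rot: [[-0.648, 0.762, 0.0], [0.762, 0.648, 0.001], [0.001, 0.001, -1.0]]
ft_force: [0.5, -0.3, 0.3]
opening: 0.0557
clock 2.75 pos [0.5838 0.0109 0.1801] az 130.39 offset [-0.0112 -0.0021  0.0001] tilt [0.0005 0.0012] roll 0.39
[-0.572  0.347  0.582  1.833 -0.222  1.026  0.804] [ 0.47743091 -0.32662097  0.25766478] [-0.01188051 -0.00664729  0.00785327]
(np.float64(311.5629708858733), np.float64(271.13475653494373))
```

View pics/w1.png

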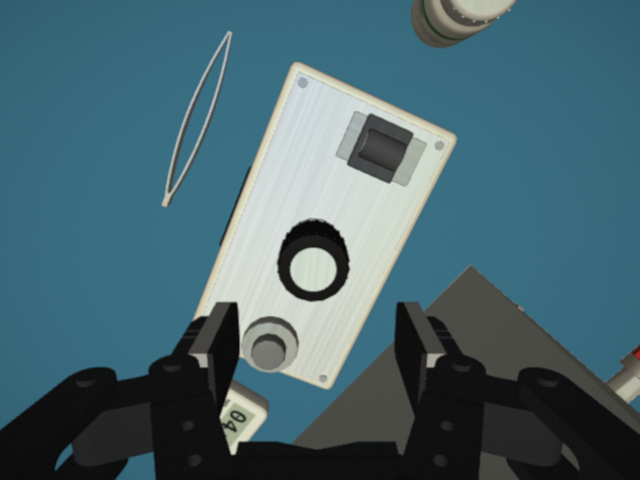

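```bash
python3 - <<'E'
from h import *
print(at("wrist",313,269,.094), at("wrist",268,352,.066), proj("wrist",[.6118,-.0745,.066]))
print(at("wrist",295,63,.046),at("wrist",456,138,.046),at("wrist",331,389,.046))
E
python3 -m crank '[{"offset":[-0.006,-0.001,0],"roll":4},{"offset":[-0.0112,-0.0021,0.01],"roll":8},{"offset":[-0.0112,-0.0021,0.02],"roll":12},{"offset":[-0.0112,-0.0021,0.03],"roll":15},{"offset":[-0.0112,-0.0021,0.04],"roll":15}]' -0.3
python3 - <<'E'
from h import *
import cv2
plan([.5895,.001,.06],115)
s=monitor.state()
print(s['joints'].round(3),s['ft_force'],s['ft_torque'])
print(proj("wrist",[.5895,.001,.094]))
im=viewer.camera("wrist"); cv2.imwrite("pics/w2.png",im[:,:,::-1])
E
```

```text
[0.58931223 0.00213895 0.094     ] [ 0.61080529 -0.07030722  0.066     ] (np.float64(265.2716089634516), np.float64(357.06432468033))
[0.50748899 0.08151121 0.046     ] [0.61214018 0.1133092  0.046     ] [ 0.67155119 -0.07473237  0.046     ]
clock: 3.3
ee_pos: [0.5896, -0.0002, 0.1396]
eef_rot: [[-0.427, 0.904, 0.0], [0.904, 0.427, 0.0], [0.0, 0.001, -1.0]]
ft_force: [0.1, 0.5, -0.0]
opening: 0.0553
clock 3.3 pos [ 5.896e-01 -2.000e-04  1.396e-01] az 115.28 offset [0.0012 0.0004 0.0796] tilt [0.0005 0.0004] roll 0.28
[-0.57   0.422  0.615  1.851 -0.293  0.96   0.615] [ 0.10024091  0.48267939 -0.04480872] [-0.03083166 -0.01927784 -0.00638391]
(np.float64(316.49495798588885), np.float64(276.0984288386817))
```

View pics/w2.png

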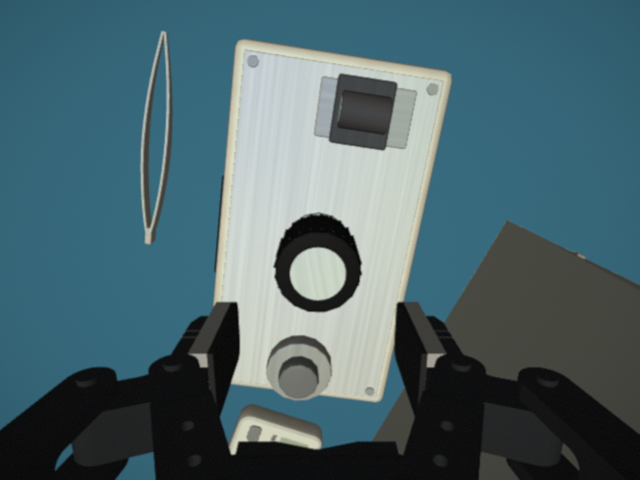

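```bash
python3 -m crank '[{"offset":[0.002,0.0006,0.01],"roll":0},{"offset":[0.002,0.0006,0.03],"roll":0},{"offset":[0.002,0.0006,0.05],"roll":0},{"offset":[0.002,0.0006,0.067],"roll":0},{"offset":[0.002,0.0006,0.078],"roll":0}]' -0.3
python3 - <<'E'
from h import *
plan([.5893,.0018,.06],115)
s=monitor.state()
print(s['ft_force'],s['ft_torque'],s['opening'])
E
```

```text
clock: 3.85
ee_pos: [0.5885, 0.0013, 0.0601]
eef_rot: [[-0.427, 0.904, -0.002], [0.904, 0.427, -0.0], [0.001, -0.002, -1.0]]
ft_force: [-0.3, -0.0, 0.3]
opening: 0.0554
clock 3.85 pos [0.5885 0.0013 0.0601] az 115.25 offset [0.0002 0.0009 0.0001] tilt [-0.0017 -0.    ] roll 0.25
[-0.29215636 -0.00776156  0.27180355] [ 0.02483496 -0.037357   -0.00851   ] 0.05541662354452309
```

```bash
python3 -m crank '[{"offset":[0,0.0008,0],"roll":0},{"offset":[0,0.0008,0],"roll":0},{"offset":[0,0.0008,0],"roll":0},{"offset":[0,0.0008,0],"roll":0},{"offset":[0,0.0008,0],"roll":0}]' 0.0
python3 -m crank '[{"offset":[0,0,0],"roll":0},{"offset":[0,0,0],"roll":0},{"offset":[0,0,0],"roll":0},{"offset":[0,0,0],"roll":0},{"offset":[0,0,0],"roll":0}]' 0.06
python3 - <<'E'
from h import *
plan([.5893,.0018,.06],115)
s=monitor.state()
print(s['ft_force'],s['ft_torque'],s['opening'],s['joints'].round(3))
E
```

```text
clock: 4.35
ee_pos: [0.5905, 0.001, 0.0625]
eef_rot: [[-0.426, 0.905, 0.001], [0.905, 0.426, 0.0], [-0.0, 0.001, -1.0]]
ft_force: [-0.3, -1.0, 0.3]
opening: 0.0421
clock: 4.85
ee_pos: [0.59, 0.0007, 0.0625]
eef_rot: [[-0.425, 0.905, -0.0], [0.905, 0.425, -0.0], [0.0, -0.0, -1.0]]
ft_force: [-3.5, -1.3, 5.5]
opening: 0.0402
clock 4.85 pos [0.59   0.0007 0.0625] az 115.17 offset [ 0.0012 -0.0001  0.0025] tilt [-0.0002 -0.    ] roll 0.17
[-3.4605711  -1.28054947  5.52923903] [-0.17359753  0.69977396  0.01754008] 0.04016210631470521 [-0.522  0.533  0.559  1.887 -0.374  0.827  0.672]
```

```bash
cat > t.py <<'E'
from h import *
s=monitor.state(); R=s['eef_rot']
a=np.degrees(np.arctan2(R[1,0],R[0,0]))%360
f=R.T@s['ft_force']
print("t %.2f az %.2f Tz %.3f ftool %s open %.4f pos %s j7 %.2f"%(s['clock'],a,s['ft_torque'][2],f.round(1),s['opening'],s['ee_pos'].round(4),s['joints'][6]))
E
python3 -m crank '[{"offset":[0,-0.0006,0],"roll":-2},{"offset":[0,-0.0006,0],"roll":-4},{"offset":[0,-0.0006,0],"roll":-6},{"offset":[0,-0.0006,0],"roll":-8},{"offset":[0,-0.0006,0],"roll":-8}]' >/dev/null; python3 t.py
```

```text
t 5.35 az 123.16 Tz -0.071 ftool [ 1.  -2.3 -5.5] open 0.0408 pos [0.5899 0.0007 0.0625] j7 0.79
```

```bash
python3 -m crank '[{"offset":[0,-0.0003,0],"roll":-2},{"offset":[0,-0.0003,0],"roll":-4},{"offset":[0,-0.0003,0],"roll":-6},{"offset":[0,-0.0003,0],"roll":-8},{"offset":[0,-0.0003,0],"roll":-8}]' >/dev/null; python3 t.py; python3 -m crank '[{"offset":[0,0,0],"roll":-2},{"offset":[0,0,0],"roll":-4},{"offset":[0,0,0],"roll":-6},{"offset":[0,0,0],"roll":-6},{"offset":[0,0,0],"roll":-6}]' >/dev/null; python3 t.py
```

```text
t 5.85 az 131.12 Tz -0.117 ftool [ 0.9 -2.5 -5.5] open 0.0401 pos [0.5899 0.0007 0.0625] j7 0.91
t 6.35 az 137.06 Tz -0.140 ftool [ 0.6 -1.5 -5.2] open 0.0407 pos [0.59   0.0007 0.0625] j7 1.00
```

```bash
for i in 1 ; do python3 -m crank '[{"offset":[0,0,0],"roll":-1},{"offset":[0,0,0],"roll":-2},{"offset":[0,0,0],"roll":-3},{"offset":[0,0,0],"roll":-4},{"offset":[0,0,0],"roll":-4}]' >/dev/null; python3 t.py;  python3 -m crank '[{"offset":[0,0,0],"roll":-1},{"offset":[0,0,0],"roll":-2},{"offset":[0,0,0],"roll":-3},{"offset":[0,0,0],"roll":-4},{"offset":[0,0,0],"roll":-4}]' >/dev/null; python3 t.py; done
```

```text
t 6.85 az 141.07 Tz -0.242 ftool [ 0.5 -2.4 -5.6] open 0.0404 pos [0.59   0.0007 0.0625] j7 1.06
t 7.35 az 145.13 Tz -0.015 ftool [ 0.9 -1.5 -5.7] open 0.0406 pos [0.5899 0.0008 0.0625] j7 1.12
```

```bash
python3 -m crank '[{"offset":[0,0,0],"roll":-3},{"offset":[0,0,0],"roll":-6},{"offset":[0,0,0],"roll":-9},{"offset":[0,0,0],"roll":-12},{"offset":[0,0,0],"roll":-12}]' >/dev/null; python3 t.py;  python3 -m crank '[{"offset":[0,0,0],"roll":-2},{"offset":[0,0,0],"roll":-4},{"offset":[0,0,0],"roll":-6},{"offset":[0,0,0],"roll":-8},{"offset":[0,0,0],"roll":-8}]' >/dev/null; python3 t.py;python3 -m crank '[{"offset":[0,0,0],"roll":-1},{"offset":[0,0,0],"roll":-2},{"offset":[0,0,0],"roll":-3},{"offset":[0,0,0],"roll":-4},{"offset":[0,0,0],"roll":-4}]' >/dev/null; python3 t.py
```

```text
t 7.85 az 157.11 Tz -0.074 ftool [ 2.1 -1.1 -5. ] open 0.0406 pos [0.59   0.0009 0.0625] j7 1.31
t 8.35 az 165.07 Tz -0.226 ftool [ 0.8 -0.8 -5.6] open 0.0404 pos [0.59   0.0009 0.0625] j7 1.43
t 8.85 az 169.12 Tz -0.050 ftool [ 2.  -0.2 -5.1] open 0.0403 pos [0.59   0.001  0.0625] j7 1.49
```

```bash
python3 -m crank '[{"offset":[0,0,0],"roll":-3},{"offset":[0,0,0],"roll":-6},{"offset":[0,0,0],"roll":-9},{"offset":[0,0,0],"roll":-12},{"offset":[0,0,0],"roll":-12}]' >/dev/null; python3 t.py;  python3 -m crank '[{"offset":[0,0,0],"roll":-2},{"offset":[0,0,0],"roll":-4},{"offset":[0,0,0],"roll":-6},{"offset":[0,0,0],"roll":-8},{"offset":[0,0,0],"roll":-8}]' >/dev/null; python3 t.py;python3 -m crank '[{"offset":[0,0,0],"roll":-1},{"offset":[0,0,0],"roll":-2},{"offset":[0,0,0],"roll":-3},{"offset":[0,0,0],"roll":-4},{"offset":[0,0,0],"roll":-4}]' >/dev/null; python3 t.py
```

```text
t 9.35 az 181.11 Tz -0.070 ftool [ 1.5 -0.2 -5.9] open 0.0405 pos [0.59   0.001  0.0625] j7 1.67
t 9.85 az 189.07 Tz -0.223 ftool [ 0.7 -0.2 -5.8] open 0.0406 pos [0.5899 0.0011 0.0625] j7 1.79
t 10.35 az 193.12 Tz -0.005 ftool [ 1.9 -0.3 -6.4] open 0.0403 pos [0.5899 0.0012 0.0625] j7 1.86
```

```bash
python3 -m crank '[{"offset":[0,0,0],"roll":-3},{"offset":[0,0,0],"roll":-6},{"offset":[0,0,0],"roll":-9},{"offset":[0,0,0],"roll":-12},{"offset":[0,0,0],"roll":-12}]' >/dev/null; python3 t.py;  python3 -m crank '[{"offset":[0,0,0],"roll":-2},{"offset":[0,0,0],"roll":-4},{"offset":[0,0,0],"roll":-6},{"offset":[0,0,0],"roll":-8},{"offset":[0,0,0],"roll":-8}]' >/dev/null; python3 t.py;python3 -m crank '[{"offset":[0,0,0],"roll":-1},{"offset":[0,0,0],"roll":-2},{"offset":[0,0,0],"roll":-3},{"offset":[0,0,0],"roll":-4},{"offset":[0,0,0],"roll":-4}]' >/dev/null; python3 t.py
```

```text
t 10.85 az 205.11 Tz -0.095 ftool [ 1.1  1.  -5.3] open 0.0403 pos [0.5899 0.0011 0.0625] j7 2.04
t 11.35 az 213.07 Tz -0.243 ftool [ 0.1  0.8 -5.5] open 0.0403 pos [0.5898 0.0012 0.0625] j7 2.16
t 11.85 az 217.04 Tz -0.259 ftool [ 3.2 -0.4 -5. ] open 0.0405 pos [0.5898 0.0011 0.0625] j7 2.23
```

```bash
python3 -m crank '[{"offset":[0,0,0],"roll":-1},{"offset":[0,0,0],"roll":-2},{"offset":[0,0,0],"roll":-3},{"offset":[0,0,0],"roll":-4},{"offset":[0,0,0],"roll":-4}]' >/dev/null; python3 t.py;python3 -m crank '[{"offset":[0,0,0],"roll":-1},{"offset":[0,0,0],"roll":-2},{"offset":[0,0,0],"roll":-3},{"offset":[0,0,0],"roll":-3},{"offset":[0,0,0],"roll":-3}]' >/dev/null; python3 t.py
```

```text
t 12.35 az 221.03 Tz -0.282 ftool [ 1.7  1.2 -6. ] open 0.0399 pos [0.5898 0.0011 0.0625] j7 2.29
t 12.85 az 224.01 Tz -0.255 ftool [ 1.1  0.9 -5. ] open 0.0407 pos [0.5898 0.0012 0.0625] j7 2.33
```

```bash
for i in 1 2; do python3 -m crank '[{"offset":[0,0,0],"roll":0},{"offset":[0,0,0],"roll":0},{"offset":[0,0,0],"roll":0},{"offset":[0,0,0],"roll":0},{"offset":[0,0,0],"roll":0}]' >/dev/null; python3 t.py; done; python3 -m crank '[{"offset":[0,0,0],"roll":-1},{"offset":[0,0,0],"roll":-2},{"offset":[0,0,0],"roll":-3},{"offset":[0,0,0],"roll":-4},{"offset":[0,0,0],"roll":-4}]' >/dev/null; python3 t.py
```

```text
t 13.35 az 224.01 Tz -0.287 ftool [ 0.9  1.2 -5.3] open 0.0403 pos [0.5898 0.0012 0.0625] j7 2.33
t 13.85 az 224.01 Tz -0.304 ftool [ 1.1  0.9 -5.5] open 0.0404 pos [0.5898 0.0012 0.0624] j7 2.33
t 14.35 az 228.01 Tz -0.368 ftool [ 2.1  1.6 -5.4] open 0.0406 pos [0.5898 0.0012 0.0625] j7 2.40
```

```bash
python3 -m crank '[{"offset":[0,0,0],"roll":5},{"offset":[0,0,0],"roll":10},{"offset":[0,0,0],"roll":15},{"offset":[0,0,0],"roll":20},{"offset":[0,0,0],"roll":20}]' >/dev/null; python3 t.py;python3 -m crank '[{"offset":[0,0,0],"roll":5},{"offset":[0,0,0],"roll":10},{"offset":[0,0,0],"roll":15},{"offset":[0,0,0],"roll":20},{"offset":[0,0,0],"roll":20}]' >/dev/null; python3 t.py
python3 - <<'E'
from h import *
import cv2
im=viewer.camera("top"); c=im[175:295,220:420,::-1]
cv2.imwrite("pics/topz2.png",cv2.resize(c,None,fx=4,fy=4,interpolation=cv2.INTER_CUBIC))
E
```

```text
t 14.85 az 207.97 Tz -0.188 ftool [ 1.6  0.4 -4.2] open 0.0407 pos [0.5899 0.0012 0.0624] j7 2.09
t 15.35 az 188.04 Tz 0.017 ftool [ 1.5 -0.5 -5.6] open 0.0402 pos [0.5899 0.0012 0.0625] j7 1.78
```

View pics/topz2.png

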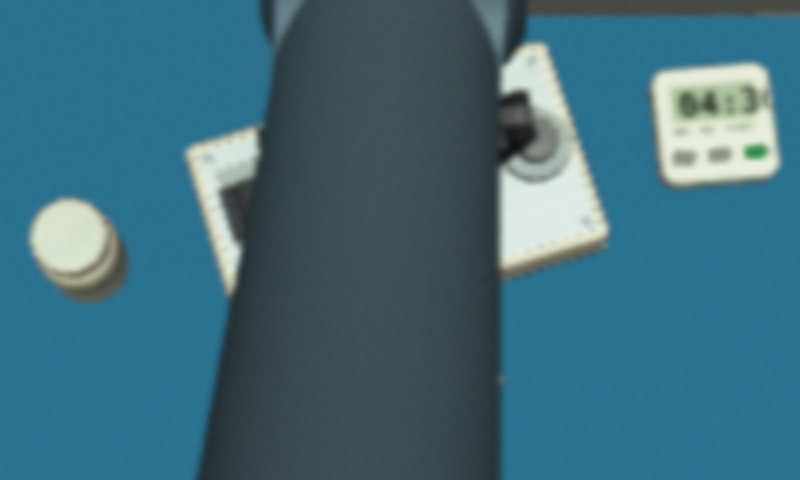

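The housing corners are unchanged (zoomed 188,150 / 543,42 / 608,236), so the unit has not slipped. At az 188 the knob is back to zero moment at the stop. Now clockwise.

```bash
python3 -m crank '[{"offset":[0,0,0],"roll":5},{"offset":[0,0,0],"roll":10},{"offset":[0,0,0],"roll":15},{"offset":[0,0,0],"roll":18},{"offset":[0,0,0],"roll":18}]' >/dev/null; python3 t.py;python3 -m crank '[{"offset":[0,0,0],"roll":2},{"offset":[0,0,0],"roll":4},{"offset":[0,0,0],"roll":6},{"offset":[0,0,0],"roll":8},{"offset":[0,0,0],"roll":8}]' >/dev/null; python3 t.py;python3 -m crank '[{"offset":[0,0,0],"roll":1},{"offset":[0,0,0],"roll":2},{"offset":[0,0,0],"roll":3},{"offset":[0,0,0],"roll":4},{"offset":[0,0,0],"roll":4}]' >/dev/null; python3 t.py
```

```text
t 15.90 az 170.13 Tz 0.118 ftool [ 1.5 -0.4 -5.2] open 0.0403 pos [0.59   0.0011 0.0625] j7 1.50
t 16.40 az 162.17 Tz 0.223 ftool [ 2.2 -0.5 -5.4] open 0.0402 pos [0.5899 0.0011 0.0625] j7 1.38
t 16.90 az 158.12 Tz 0.025 ftool [ 0.7 -2.1 -6. ] open 0.0400 pos [0.59   0.001  0.0625] j7 1.32
```

Click 1 came at az 158–162. Next is expected at 134–138.

```bash
python3 -m crank '[{"offset":[0,0,0],"roll":3},{"offset":[0,0,0],"roll":6},{"offset":[0,0,0],"roll":9},{"offset":[0,0,0],"roll":12},{"offset":[0,0,0],"roll":12}]' >/dev/null; python3 t.py;python3 -m crank '[{"offset":[0,0,0],"roll":2},{"offset":[0,0,0],"roll":4},{"offset":[0,0,0],"roll":6},{"offset":[0,0,0],"roll":8},{"offset":[0,0,0],"roll":8}]' >/dev/null; python3 t.py;python3 -m crank '[{"offset":[0,0,0],"roll":1},{"offset":[0,0,0],"roll":2},{"offset":[0,0,0],"roll":3},{"offset":[0,0,0],"roll":4},{"offset":[0,0,0],"roll":4}]' >/dev/null; python3 t.py
```

```text
t 17.40 az 146.13 Tz 0.202 ftool [ 1.7 -1.3 -5.8] open 0.0404 pos [0.5899 0.001  0.0625] j7 1.14
t 17.90 az 138.17 Tz 0.182 ftool [ 1.4 -1.3 -4.3] open 0.0404 pos [0.5899 0.001  0.0625] j7 1.02
t 18.40 az 134.13 Tz 0.014 ftool [ 1.2 -2.3 -6. ] open 0.0404 pos [0.5899 0.0009 0.0625] j7 0.96
```

Click 2. Next at 110–114.

```bash
python3 -m crank '[{"offset":[0,0,0],"roll":3},{"offset":[0,0,0],"roll":6},{"offset":[0,0,0],"roll":9},{"offset":[0,0,0],"roll":12},{"offset":[0,0,0],"roll":12}]' >/dev/null; python3 t.py;python3 -m crank '[{"offset":[0,0,0],"roll":2},{"offset":[0,0,0],"roll":4},{"offset":[0,0,0],"roll":6},{"offset":[0,0,0],"roll":8},{"offset":[0,0,0],"roll":8}]' >/dev/null; python3 t.py;python3 -m crank '[{"offset":[0,0,0],"roll":1},{"offset":[0,0,0],"roll":2},{"offset":[0,0,0],"roll":3},{"offset":[0,0,0],"roll":4},{"offset":[0,0,0],"roll":4}]' >/dev/null; python3 t.py
```

```text
t 18.90 az 122.13 Tz 0.163 ftool [ 0.6 -2.  -5.3] open 0.0405 pos [0.5898 0.0009 0.0625] j7 0.78
t 19.40 az 114.17 Tz 0.183 ftool [ 0.1 -3.6 -6.1] open 0.0406 pos [0.5898 0.0009 0.0625] j7 0.66
t 19.90 az 110.12 Tz 0.033 ftool [-0.2 -1.9 -6.6] open 0.0404 pos [0.5898 0.0007 0.0625] j7 0.60
```

Click 3. Fourth expected at 86–90; fifth would be near 62–66.

```bash
python3 -m crank '[{"offset":[0,0,0],"roll":3},{"offset":[0,0,0],"roll":6},{"offset":[0,0,0],"roll":9},{"offset":[0,0,0],"roll":12},{"offset":[0,0,0],"roll":12}]' >/dev/null; python3 t.py;python3 -m crank '[{"offset":[0,0,0],"roll":2},{"offset":[0,0,0],"roll":4},{"offset":[0,0,0],"roll":6},{"offset":[0,0,0],"roll":8},{"offset":[0,0,0],"roll":8}]' >/dev/null; python3 t.py;python3 -m crank '[{"offset":[0,0,0],"roll":1},{"offset":[0,0,0],"roll":2},{"offset":[0,0,0],"roll":3},{"offset":[0,0,0],"roll":4},{"offset":[0,0,0],"roll":4}]' >/dev/null; python3 t.py
```

```text
t 20.40 az 98.13 Tz 0.140 ftool [-0.2 -2.5 -6.5] open 0.0407 pos [0.5897 0.0008 0.0625] j7 0.42
t 20.90 az 90.17 Tz 0.197 ftool [-1.  -2.5 -6. ] open 0.0402 pos [0.5897 0.0008 0.0625] j7 0.30
t 21.40 az 86.13 Tz 0.032 ftool [-0.  -2.2 -6.4] open 0.0402 pos [0.5897 0.0007 0.0625] j7 0.24
```

```bash
python3 -m crank '[{"offset":[0,0,0],"roll":-2},{"offset":[0,0,0],"roll":-4},{"offset":[0,0,0],"roll":-5},{"offset":[0,0,0],"roll":-5},{"offset":[0,0,0],"roll":-5}]' >/dev/null; python3 t.py;
python3 -m crank '[{"offset":[0,0,0],"roll":0},{"offset":[0,0,0],"roll":0},{"offset":[0,0,0],"roll":0},{"offset":[0,0,0],"roll":0},{"offset":[0,0,0],"roll":0}]' -0.3 >/dev/null; python3 t.py
python3 -m crank '[{"offset":[0,0,0],"roll":0},{"offset":[0,0,0],"roll":0},{"offset":[0,0,0],"roll":0},{"offset":[0,0,0],"roll":0},{"offset":[0,0,0],"roll":0}]' -0.3 >/dev/null; python3 t.py
```

```text
t 21.90 az 91.12 Tz -0.016 ftool [-0.1 -2.5 -6.6] open 0.0402 pos [0.5897 0.0007 0.0625] j7 0.31
t 22.40 az 91.21 Tz 0.033 ftool [-0.3  1.  -0.6] open 0.0557 pos [0.5892 0.001  0.0615] j7 0.31
t 22.90 az 91.20 Tz -0.028 ftool [-1.3 -0.2  0.9] open 0.0556 pos [0.5892 0.0008 0.0618] j7 0.31
```

```bash
python3 -m crank '[{"offset":[0,0,-0.01],"roll":0},{"offset":[0,0,-0.03],"roll":0},{"offset":[0,0,-0.06],"roll":0},{"offset":[0,0,-0.09],"roll":0},{"offset":[0,0,-0.09],"roll":0}]' -0.3 >/dev/null; python3 t.py
python3 - <<'E'
from h import *
plan([.6115,-.0735,.1],115)
E
```

```text
t 23.40 az 91.16 Tz 0.037 ftool [-0.   0.7 -0.2] open 0.0552 pos [5.932e-01 1.000e-04 1.572e-01] j7 0.24
clock 23.4 pos [5.932e-01 1.000e-04 1.572e-01] az 91.16 offset [-0.0741  0.0163  0.0573] tilt [0.0099 0.0013] roll -23.84
```

```bash
python3 -m crank '[{"offset":[-0.02,0.004,0],"roll":-6},{"offset":[-0.05,0.011,0],"roll":-12},{"offset":[-0.074,0.019,0],"roll":-18},{"offset":[-0.074,0.019,0],"roll":-24},{"offset":[-0.074,0.019,0],"roll":-24}]' 1 >/dev/null; python3 t.py; python3 -m crank '[{"offset":[0,0,0],"roll":0},{"offset":[0,0,0.01],"roll":0},{"offset":[0,0,0.02],"roll":0},{"offset":[0,0,0.02],"roll":0},{"offset":[0,0,0.02],"roll":0}]' 1 >/dev/null; python3 t.py
python3 - <<'E'
from h import *
import cv2
plan([.6115,-.0735,.1],115)
print(proj("wrist",[.6115,-.0735,.066]),proj("wrist",monitor.state()['ee_pos']))
im=viewer.camera("wrist"); cv2.imwrite("pics/w3.png",im[:,:,::-1])
im=viewer.camera("side"); c=im[180:330,230:430,::-1]
cv2.imwrite("pics/side3.png",cv2.resize(c,None,fx=4,fy=4,interpolation=cv2.INTER_CUBIC))
E
```

```text
t 23.90 az 115.04 Tz 0.008 ftool [ 0.  -0.6 -0. ] open -0.0001 pos [ 0.6095 -0.0744  0.1518] j7 0.75
t 24.40 az 115.22 Tz 0.009 ftool [-0.7  0.2 -0.4] open 0.0001 pos [ 0.6091 -0.0723  0.1307] j7 0.76
clock 24.4 pos [ 0.6091 -0.0723  0.1307] az 115.22 offset [-0.0022  0.0017  0.0307] tilt [-0.0019 -0.0001] roll 0.22
(np.float64(319.25807145800934), np.float64(269.0197239167381)) (np.float64(315.3882896958288), np.float64(323.24704423032813))
```

View pics/w3.png

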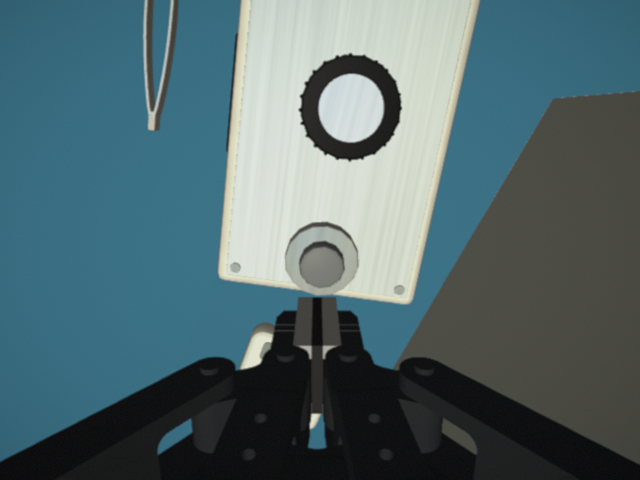

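View pics/side3.png

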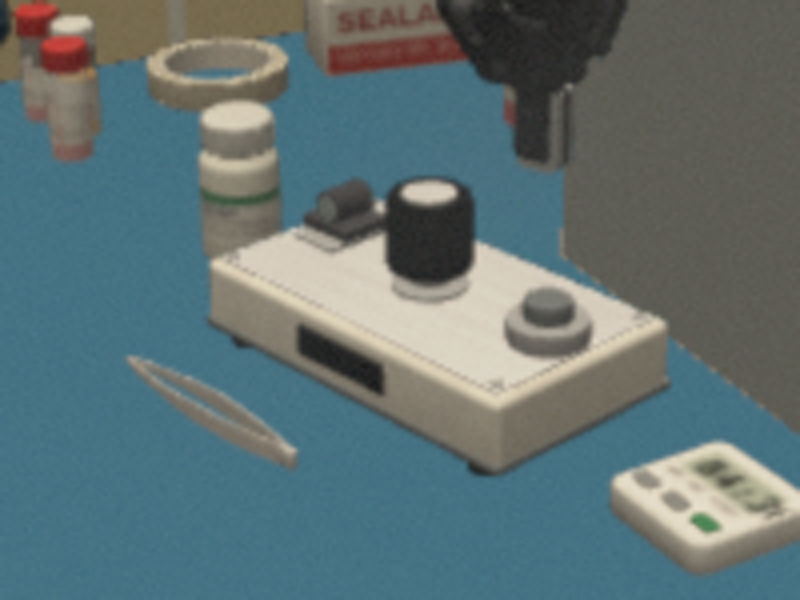

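Run:
```python
from h import *
t=at("wrist",322,265,.067); print(t, at("wrist",352,107,.094)); plan([t[0],t[1],.075])
```

```text
[ 0.61274338 -0.07137831  0.067     ] [0.59057019 0.00240418 0.094     ]
clock 24.5 pos [ 0.6099 -0.0727  0.1317] az 115.2 offset [-0.      0.0032  0.0567] tilt [ 0.     -0.0002] roll None
```

```bash
python3 -m crank '[{"offset":[-0.0008,0.003,0.01],"roll":0},{"offset":[-0.0008,0.003,0.025],"roll":0},{"offset":[-0.0008,0.003,0.04],"roll":0},{"offset":[-0.0008,0.003,0.053],"roll":0},{"offset":[-0.0008,0.003,0.057],"roll":0}]' >/dev/null; python3 t.py;python3 -m crank '[{"offset":[0,0,0.001],"roll":0},{"offset":[0,0,0.002],"roll":0},{"offset":[0,0,0.003],"roll":0},{"offset":[0,0,0.004],"roll":0},{"offset":[0,0,0.005],"roll":0}]' >/dev/null; python3 t.py; python3 -m crank '[{"offset":[0,0,0.001],"roll":0},{"offset":[0,0,0.002],"roll":0},{"offset":[0,0,0.003],"roll":0},{"offset":[0,0,0.004],"roll":0},{"offset":[0,0,0.004],"roll":0}]' >/dev/null; python3 t.py
```

```text
t 25.00 az 115.20 Tz -0.034 ftool [ 0.3 -0.6  0.3] open -0.0005 pos [ 0.6107 -0.0719  0.0718] j7 0.80
t 25.50 az 115.20 Tz 0.036 ftool [-0.3 -0.4 -0.2] open -0.0002 pos [ 0.6132 -0.0722  0.0702] j7 0.81
t 26.00 az 115.20 Tz -0.066 ftool [ 0.5  0.  -2.1] open 0.0000 pos [ 0.6129 -0.0721  0.0659] j7 0.81
```

Contact near z 0.067. Pressing on.

```bash
python3 -m crank '[{"offset":[0,0,0.001],"roll":0},{"offset":[0,0,0.002],"roll":0},{"offset":[0,0,0.003],"roll":0},{"offset":[0,0,0.003],"roll":0},{"offset":[0,0,0.003],"roll":0}]' >/dev/null; python3 t.py;python3 -m crank '[{"offset":[0,0,0.001],"roll":0},{"offset":[0,0,0.002],"roll":0},{"offset":[0,0,0.003],"roll":0},{"offset":[0,0,0.003],"roll":0},{"offset":[0,0,0.003],"roll":0}]' >/dev/null; python3 t.py
```

```text
t 26.50 az 115.20 Tz 0.023 ftool [ 1.3 -1.  -4.1] open 0.0002 pos [ 0.6129 -0.0722  0.0629] j7 0.81
t 27.00 az 115.19 Tz 0.032 ftool [  2.4  -3.4 -11. ] open -0.0003 pos [ 0.613  -0.0722  0.0611] j7 0.81
```

```bash
python3 -m crank '[{"offset":[0,0,0.0005],"roll":0},{"offset":[0,0,0.001],"roll":0},{"offset":[0,0,0.001],"roll":0},{"offset":[0,0,0.001],"roll":0},{"offset":[0,0,0.001],"roll":0}]' >/dev/null; python3 t.py
python3 - <<'E'
from h import *
import cv2
im=viewer.camera("side"); c=im[180:330,230:430,::-1]
cv2.imwrite("pics/side4.png",cv2.resize(c,None,fx=4,fy=4,interpolation=cv2.INTER_CUBIC))
E
```

```text
t 27.50 az 115.19 Tz -0.042 ftool [  4.5  -3.7 -15.8] open 0.0001 pos [ 0.613  -0.0722  0.061 ] j7 0.82
```

View pics/side4.png

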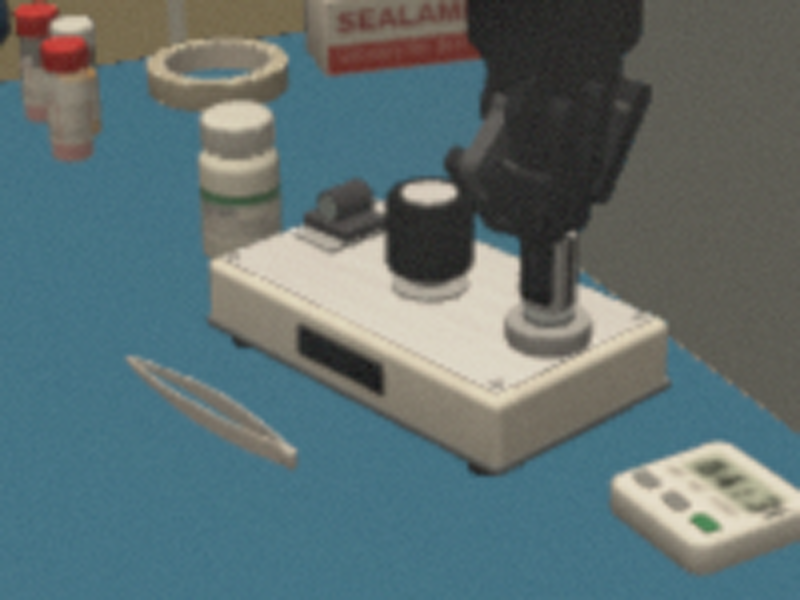

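The button is down to near its ring (zoomed ~548,312), held at a hard stop (16 N, z no longer falling), and the housing hasn't moved. Now releasing and lifting clear.

```bash
python3 -m crank '[{"offset":[0,0,-0.004],"roll":0},{"offset":[0,0,-0.01],"roll":0},{"offset":[0,0,-0.02],"roll":0},{"offset":[0,0,-0.05],"roll":0},{"offset":[0,0,-0.08],"roll":0}]' >/dev/null; python3 t.py;python3 -m crank '[{"offset":[0,0,-0.02],"roll":0},{"offset":[0,0,-0.04],"roll":0},{"offset":[0,0,-0.04],"roll":0},{"offset":[0,0,-0.04],"roll":0},{"offset":[0,0,-0.04],"roll":0}]' >/dev/null; python3 t.py
python3 - <<'E'
from h import *
import cv2
im=viewer.camera("side"); c=im[180:330,230:430,::-1]
cv2.imwrite("pics/side5.png",cv2.resize(c,None,fx=4,fy=4,interpolation=cv2.INTER_CUBIC))
E
```

```text
t 28.05 az 115.19 Tz 0.031 ftool [-0.8  0.8  0.3] open 0.0002 pos [ 0.6118 -0.0722  0.1385] j7 0.76
t 28.55 az 115.21 Tz 0.008 ftool [-0.9 -0.2  0.2] open 0.0001 pos [ 0.6117 -0.0719  0.1771] j7 0.73
```

View pics/side5.png

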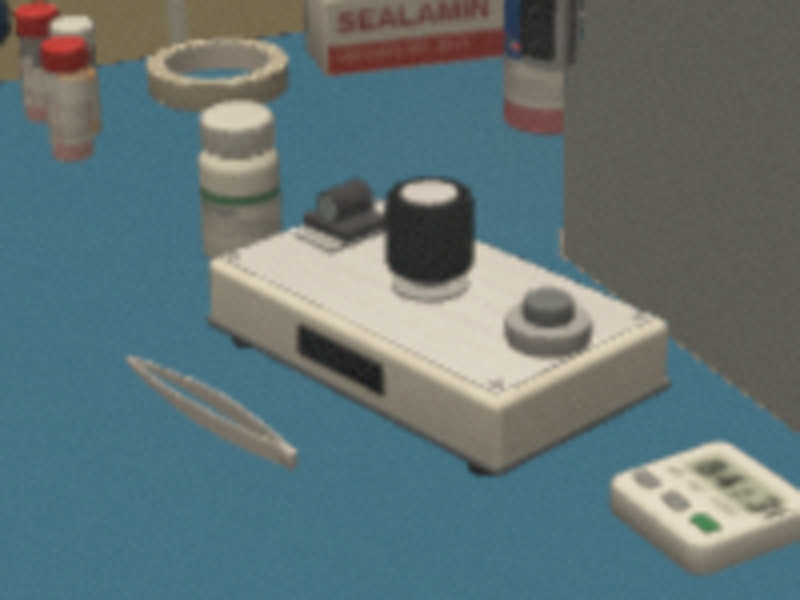

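The button is up again (zoomed 548,305), and the unit and bystanders are where they were. Handing in.

```bash
python3 -c "
from cell import ticket
print(ticket.close_job())"
```

```text
the job is handed in; nothing more can be done
None
```

I set the knob to the fourth click from its end stop, let go of it, then pressed the lock button right down and let it come up. I handed the job in at about 28.6 s of the 67 s allowed; no verdict is reported.

- **End stop:** turning anticlockwise I felt three clicks. The moment then climbed to about 0.37 N m without a click, so I took that as the stop.
- **Four clicks:** turning clockwise, the moment dropped sharply four times, 24° apart. I eased the knob back to zero moment before opening the fingers.
- **Lock button:** I pressed it about 6 mm to a hard stop, with up to about 16 N, and lifted off.
- **Last checks:** the side picture after lifting shows the button up, and the unit, bottle, timer and tweezers look unmoved. The wrist force reads about zero.

The carriage travel is too fine to measure in the pictures, so the click count rests on the moment and the turn angle. Those two agreed. The moment readings were noisy, by about ±0.03 N m. Grip force could not be read; I limited it by closing the fingers to only about 40 mm.

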